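Free the cover and load the sample cell into the photometer

TASK

Load the photometer: the red knob of its dust cover is seized with dried salt, so rock it back and forth in small arcs until it breaks free, then turn it anticlockwise to swing the cover well clear of the cell well. Then stand the cell with the blue stopper fully down in the well with its two clear sides facing the lamp and the detector, so that the light path runs through them, and let go. Keep that cell upright all the time, and leave the other cell, the bottles and the jar standing where they are.

Things in the scene. Friction and masses are not known exactly. Their poses are not given: they have to be found in the camera images.
- photometer: Fixed bench photometer. Origin on the bench under the cell well; its y axis is the light path: ivory lamp housing (80 x 96 mm, y -136 to -40 mm, on the robot's right), dark steel well block (60 x 60 mm, centred on the origin), ivory detector housing (70 x 40 mm, y 40 to 80 mm), with lens tubes between and yellow light-path marks on top. All tops at z 55 mm. Yaw within 0.4 rad of the world's axes.
- well_floor (a point): Centre of the well's floor, 25 mm above the bench, where the centre of the cell's foot must end; axes as the photometer's (y = light path).
- well_mouth (a point): Centre of the well's mouth, 55 mm above the bench; axes as the photometer's. The square well is 27 x 27 mm, sides parallel to these x and y axes, 30 mm deep, with a 3 mm chamfer at the mouth.
- cover (a joint): Angle of dust cover and knob: 0 = over the well, + = anticlockwise from above (disc swings to photometer -x). Range -0.25 to 1.55; stays where left. At first it gives only 0.25 rad either way (to 0.3 if forced). Each full stroke to alternate sides loosens it; after one to three rocks each way (it varies) it turns on past +0.3 freely (about 0.1 N m). Clear of the well from 0.8 rad.
- knob_grip (a point): On the knob's vertical axis (photometer x 0, y -78 mm), 83 mm above the bench, where to grip it. The knob is an upright red bar 12 mm thick (its x), 40 mm long (its y), 61.5 to 95.5 mm above the bench; it and these axes turn with the cover, and match the photometer's at cover angle 0. The cover's arm, 16 mm wide, top 61.5 mm above the bench, runs along its +y.
- cover_disc (a point): Top centre of the cover's round aluminium disc (44 mm across, top 61.5 mm above the bench), 78 mm from the knob's axis.
- sample_cell: The cell to load: 24 x 24 mm, 72 mm high, plus a blue stopper 19 x 19 x 14 mm on top (86 mm in all), about 85 g. Origin: centre of its underside; z up. Its +x and -x sides are opaque white frosted; its +y and -y sides are clear. A white stripe on the stopper runs along y, from clear side to clear side. Stands on the mat at any yaw.
- blank_cell: Another cell of the same shape with a green stopper, standing on the mat; to be left alone. Origin: centre of its underside.
- amber_bottle: Small amber bottle with white cap, 56 mm across, 98 mm high, on the mat; to be left alone. Origin: centre of its underside.
- jar: White jar with grey lid, 54 mm across, 65 mm high, on the mat; to be left alone. Origin: centre of its underside.
- tall_bottle: Tall amber bottle with orange cap, 68 mm across, 185 mm high, on the bench between the mat and the photometer; to be left alone. Origin: centre of its underside.
- mat: White fixed board 200 x 200 mm, 6 mm thick, on which the two cells, the small bottle and the jar stand, about 96 mm apart in a square, in any order. Origin: centre of its underside.

How it is judged (in metres and radians):
On the way:
1. the cover is broken free and swung clear of the well (value of joint cover above 0.8 rad), for 0.2 s.
At the end, for the whole second after the job is handed in: The cover stands at 0.75 rad or more; the blue-stoppered cell stands still on the well's floor (foot within 3 mm of it in height and 4 mm of its centre, tilt under 0.1 rad) with its clear sides square to the light path within 0.2 rad, either way round (value of joint cover above 0.75 rad and horizontal distance between sample_cell and well_floor below 0.004 m and z of sample_cell in the frame of well_floor below 0.003 m and angle between the y axis of sample_cell and the y axis of well_floor, either way round below 0.2 rad and angle between sample_cell's own z axis and vertical below 0.1 rad and linear speed of sample_cell below 0.02 m/s); the robot touches nothing.
It fails at once if the sample cell is tipped more than 0.5 rad (angle between sample_cell's own z axis and vertical above 0.5 rad).
It fails at once if a bystander is moved more than 25 mm or tipped (distance of any of blank_cell, amber_bottle, jar, tall_bottle from where it was at the start of the episode above 0.025 m or angle between any of blank_cell, amber_bottle, jar, tall_bottle's own z axis and vertical above 0.4 rad).
It also fails if it takes over 67 s, if anything falls off the work surface, if the arm or the gripper's body presses on something with over 40 N, if the wrist force passes 120 N, or if a joint passes its speed limit or range.

ROBOT

A 7-joint arm with a two-finger parallel gripper is mounted at the origin on the work surface. World frame = base frame: x ahead of the robot, y to its left, z up, the work surface at z = 0. Lengths are in m, angles in degrees, forces in N, time in s.
With the tool pointing down it reaches from about 0.4 to 0.875 m from the base axis. Payload 19.3 kg.
Tool frame: the origin (TCP) lies between the finger pads; the fingertips stand 8 mm ahead of it and the grasp point (between the pads) lies 11 mm behind it (robot.finger_overhang is the x of the fingertips in the tool frame, in m); x points along the fingers, z is the direction in which the jaws open and shut, and the axes are right-handed (so a half turn about x gives the same grasp; the last joint's range is limited). The gripper opens to 85 mm and grips with 20 to 120 N. Pads are 22 mm wide; open, the fingers measure 114 mm over their backs; the gripper's body (76 mm by 85 mm) begins 54 mm behind the grasp point. The pads swing forward as they close: fully open they stand 13 mm farther back than shut.
Start: joints at [-4.022, 29.874, -2.08, 91.645, 1.215, 58.505, -6.463], TCP at [0.625, -0, 0.239] pointing down, gripper open.
Joint ranges: [-166.77, 166.77], [-17.47, 122.26], [-85.68, 81.53], [9.62, 139.38], [-72.42, 252.41], [9.2, 110.78], [-144.41, 144.41]. Speed limits (degrees/s): [108.29, 108.29, 136.94, 136.94, 172.46, 172.46, 172.46].

INTERFACE

Orientations are given as [roll, pitch, yaw] about the fixed x, y, z axes, in that order (R = Rz(yaw) Ry(pitch) Rx(roll)).
In Python, from cell import status, imaging, robot gives the robot as it stands.
- The arm moves only by the tool jog_arm, never from a script. Its argument "motion" is a list of rows, each a list of 3 entries, a list of its own where there are three numbers: the shift along the tool's x, y, z in units of 40 mm (1.0 is 40 mm), then the turn about the tool's x in units of 6 degrees (1.0 is 6 degrees), then the finger opening in mm, from 0 to 85.4. In form: [[[tx, ty, tz], yaw, grip], ...]. A call has exactly 8 rows; each row is the pose to reach, as a shift and turn from the pose commanded when the call began, along the tool's axes at that moment; what a row does not reach only later rows make up. A row lasts 1/12 s, in which the tool goes at most 41.7 mm and 7.16 degrees, less where a joint would pass 70% of its speed; a pose out of reach is approached as far as the arm can. A call with a gripper value outside its range is refused whole. The fingers move at their own pace and stop on an object; "grip_force" is the grip in N (left out, the last holds). Time passes only in rows, so rows that repeat a pose let the fingers close, or fill a call up. It gives the time, the measured TCP pose, the force and the opening at its end, in the units of the state.
- status.state(): the state, without advancing time (a new reading comes with each control period).
- imaging.grab_frame(name): name is "scene" or "side" or "wrist"; returns a dict with "image" (384x512x3 uint8, red, green, blue), "range_z" (384x512 float32, m along the optical axis (not along the pixel's ray), 0 where there is no reading), "fx", "fy", "cx", "cy" (pixels), "world_to_cam" (4x4, takes a point from world to camera coordinates). Camera axes: x right, y down, z forward; pixel columns grow to the right and rows downward; lengths in m; the calibration is good to about 2 mm. A picture is of the moment at which its call begins.
- robot.sign_off(): hands the job in, once; it reports no verdict.
The state is a dict: "clock": time; "q": joint angles; "joint_velocities": joint speeds; "effort": joint torques, N m; "tool_pos": TCP position; "eef_rot": TCP orientation; "ft_force": force on the tool from outside, world axes, zero at the start; "wrist_torque": the same for the moment, N m; "opening": opening from 0.0 (shut) to 1.0 (fully open).
Only numpy, scipy, OpenCV 4.12 (cv2) and the standard library are available. Lean on these libraries where they do the work, as an engineer would, in place of code of your own. Each camera call takes 0.05 s, during which the arm holds its last target.

## Working session

There is one attempt and no reset: what is moved stays moved. The work goes in short steps, Python scripts to look and compute and a tool call to move; the robot and the scene stay as the last step left them, time stands still between calls to the robot, and variables do not carry over. Pictures are saved under pics/ and viewed, and the job is handed in when it is done.

Besides the shell and the picture viewer there is one more tool, called after "Call:" as name(argument=value, ...), one argument or row to a line, values as JSON. jog_arm: Moves the arm, as the interface text tells. Its arguments: {"type":"object","properties":{"motion":{"type":"array","items":{"type":"array"}},"grip_force":{"type":"number"}},"required":["motion"]}

```bash
ls; mkdir -p pics; cat > h.py <<'E'
import numpy as np, cv2
from cell import status, imaging, robot
def grab(name,fn=None):
    f=imaging.grab_frame(name)
    if fn: cv2.imwrite('pics/'+fn+'.png',f['image'][:,:,::-1])
    np.savez('pics/'+(fn or name)+'.npz',**{k:np.array(v) for k,v in f.items()})
    return f
def ld(fn): return dict(np.load('pics/'+fn+'.npz'))
def px2w(f,u,v,z=None):
    T=np.linalg.inv(f['world_to_cam']); d=np.array([(u-f['cx'])/f['fx'],(v-f['cy'])/f['fy'],1.])
    if z is None:
        r=f['range_z'][int(round(v)),int(round(u))]; return (T@np.append(d*r,1))[:3]
    o=T[:3,3]; w=T[:3,:3]@d; return o+w*(z-o[2])/w[2]
def cloud(f):
    h,w=f['range_z'].shape; u,v=np.meshgrid(np.arange(w),np.arange(h)); r=f['range_z']
    P=np.stack([(u-f['cx'])/f['fx']*r,(v-f['cy'])/f['fy']*r,r,np.ones_like(r)],-1)
    W=P@np.linalg.inv(f['world_to_cam']).T
    W[r<=0]=np.nan
    return W[...,:3]
def crop(fn,out,x0,y0,x1,y1,s):
    im=cv2.imread('pics/'+fn+'.png')[y0:y1,x0:x1]
    cv2.imwrite('pics/'+out+'.png',cv2.resize(im,None,fx=s,fy=s,interpolation=cv2.INTER_CUBIC))
E
python3 - <<'E'
from h import *
print(status.state())
for n in ['scene','side','wrist']:
    f=grab(n,n+'0'); print(n,np.linalg.inv(f['world_to_cam'])[:3].round(3).tolist(),f['fx'],f['cx'])
E
```

```text
pics
{'clock': 0.0, 'q': array([-4.02236287, 29.90858616, -2.07921074, 91.67202686,  1.21519713,
       58.50478361, -6.46182291]), 'joint_velocities': array([ 0.00906287,  0.06237965, -0.04465864,  0.08670903, -0.05731203,
        0.08204487,  0.06592483]), 'effort': array([-4.24098413e-03, -9.27110124e+01,  1.97758444e+00, -3.69928443e+01,
        1.76317629e-02,  8.19846697e-03, -6.58496788e-05]), 'tool_pos': array([ 6.24685734e-01, -5.78518132e-05,  2.38743328e-01]), 'eef_rot': array([-174.53775788,   89.93666041, -174.53864829]), 'ft_force': array([ 0.46412068, -0.07415023,  0.33277292]), 'wrist_torque': array([-0.01993294,  0.02067143, -0.031327  ]), 'opening': 0.9970522649855482}
scene [[-0.541, 0.6, -0.589, 1.008], [0.841, 0.392, -0.373, 0.338], [0.007, -0.698, -0.716, 0.704]] 409.0066056212594 256.54306963550334
side [[0.956, -0.187, 0.226, 0.286], [-0.293, -0.647, 0.704, -0.704], [0.014, -0.739, -0.673, 0.786]] 429.07329008430156 257.12928605101695
wrist [[1.0, 0.0, -0.001, 0.624], [-0.0, -0.961, -0.276, 0.07], [-0.001, 0.276, -0.961, 0.373]] 299.2535381176315 256.9406682755658
```

View pics/scene0.png

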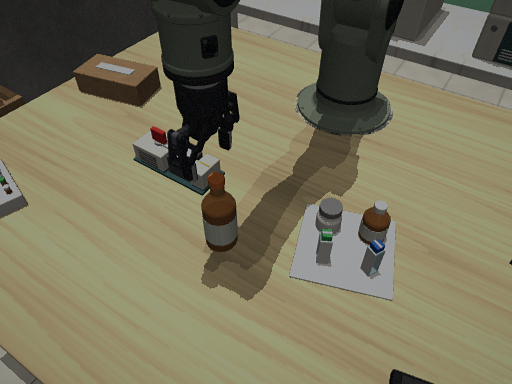

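View pics/side0.png

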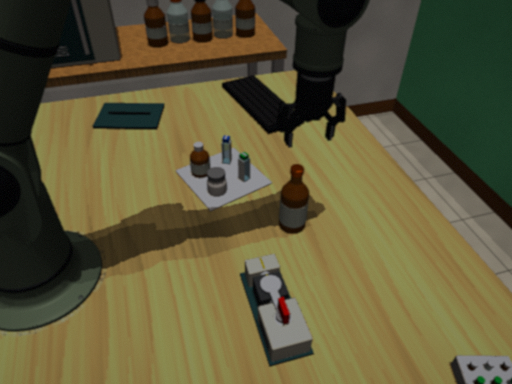

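View pics/wrist0.png

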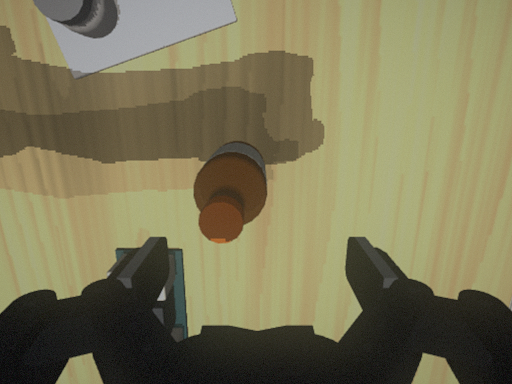

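```bash
python3 - <<'E'
from h import *
crop('scene0','c1',120,110,240,200,6)
crop('side0','c2',230,245,320,365,5)
crop('scene0','c3',285,190,405,300,6)
crop('side0','c4',170,125,280,215,7)
for n,pts in [('scene0',[(158,136),(377,246),(326,236),(220,240),(216,180),(330,206),(380,207)]),('side0',[(284,309),(227,139),(243,156),(292,210),(297,170),(268,283)])]:
    f=ld(n)
    for p in pts: print(n,p,px2w(f,*p).round(4))
E
```

```text
scene0 (158, 136) [ 0.4798 -0.2798  0.0815]
scene0 (377, 246) [0.5106 0.2855 0.0935]
scene0 (326, 236) [0.5399 0.1966 0.0922]
scene0 (220, 240) [0.6274 0.0115 0.043 ]
scene0 (216, 180) [1.0078 0.3379 0.7036]
scene0 (330, 206) [0.4512 0.165  0.0739]
scene0 (380, 207) [0.4297 0.2572 0.1073]
side0 (284, 309) [ 0.4738 -0.2945  0.0953]
side0 (227, 139) [0.5075 0.2742 0.0891]
side0 (243, 156) [0.5289 0.1838 0.0906]
side0 (292, 210) [ 0.5857 -0.0399  0.0829]
side0 (297, 170) [ 0.2856 -0.704   0.786 ]
side0 (268, 283) [ 0.4731 -0.205   0.0582]
```

View pics/c1.png

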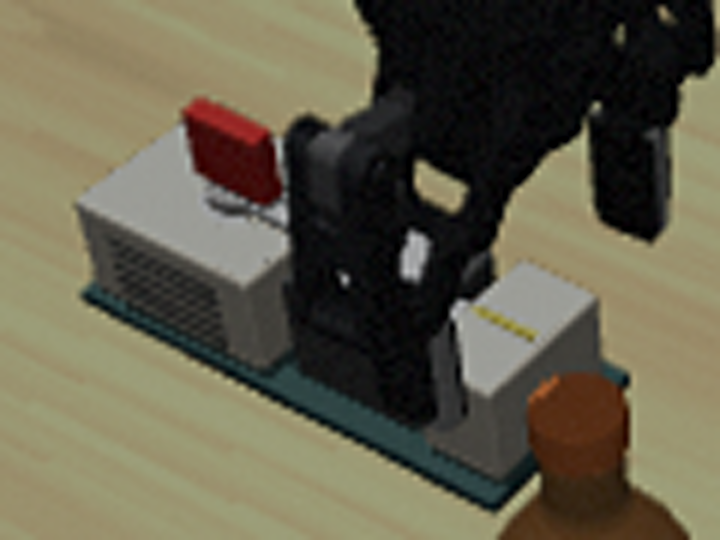

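View pics/c2.png

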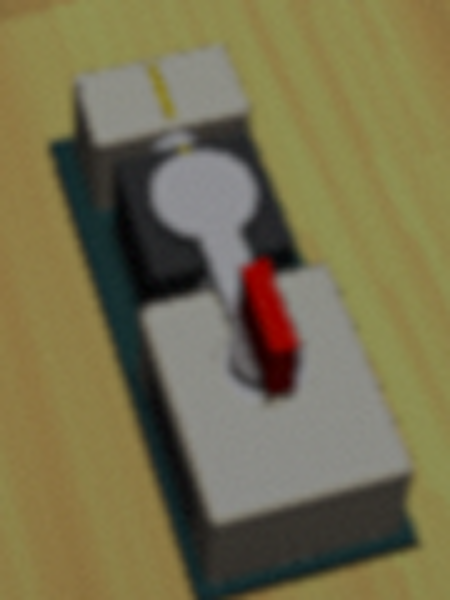

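View pics/c3.png

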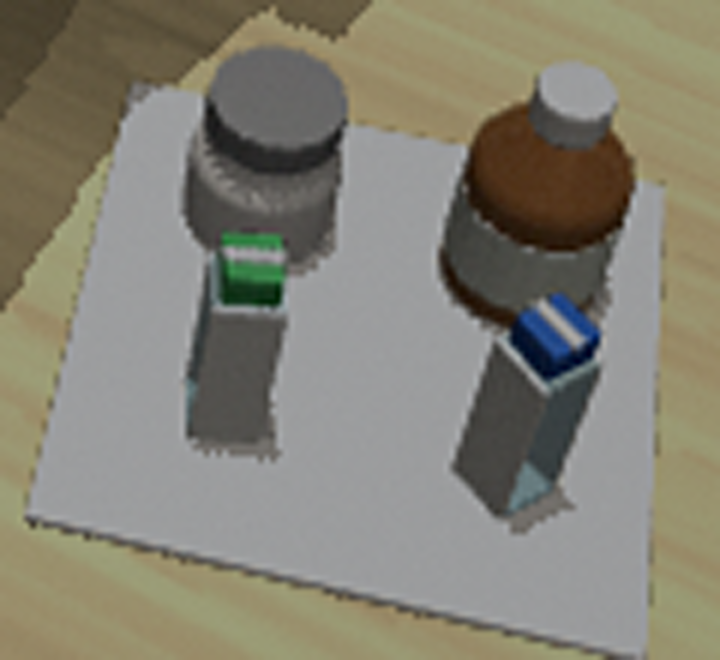

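View pics/c4.png

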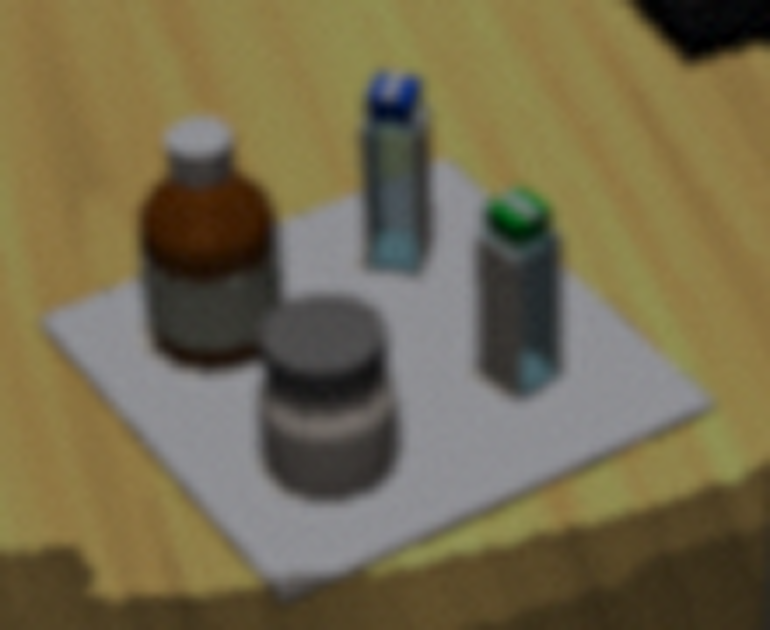

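```bash
python3 - <<'E'
from h import *
import cv2
for n in ['side0','scene0']:
    f=ld(n); W=cloud(f); im=f['image'].astype(int)
    hsv=cv2.cvtColor(f['image'],cv2.COLOR_RGB2HSV)
    x,y,z=W[...,0],W[...,1],W[...,2]
    roi=(x>.38)&(x<.58)&(y>-.42)&(y<-.08)
    m=roi&(abs(z-.055)<.004)&(hsv[...,1]<60)&(hsv[...,2]>110)
    nl,lab,st,ce=cv2.connectedComponentsWithStats(m.astype(np.uint8))
    for i in range(1,nl):
        if st[i,4]<60: continue
        P=W[lab==i]; r=cv2.minAreaRect((P[:,:2]*1000).astype(np.float32)); print(n,i,st[i],'z',np.median(P[:,2]).round(4),'rect',np.round(r[0],1),np.round(r[1],1),r[2])
    red=(hsv[...,1]>150)&((hsv[...,0]<8)|(hsv[...,0]>172))&roi&(z>.058)
    P=W[red]; print('red',len(P),np.nanmin(P,0).round(4),np.nanmax(P,0).round(4))
    T=P[P[:,2]>np.nanmax(P[:,2])-.006]; 
    T=P[P[:,2]>.088]
    if len(T)>5: r=cv2.minAreaRect((T[:,:2]*1000).astype(np.float32)); print(' top',T.mean(0).round(4),r)
    yel=(hsv[...,0]>22)&(hsv[...,0]<32)&(hsv[...,1]>140)&roi&(z>.045)
    P=W[yel]; print('yel',len(P)); 
    if len(P)>4: 
        r=cv2.minAreaRect((P[:,:2]*1000).astype(np.float32)); print(r, P[:,2].mean())
    # cells
    roi2=(x>.35)&(x<.62)&(y>.1)&(y<.36)
    for nm,lo,hi in [('blue',100,125),('green',50,80)]:
        m=roi2&(hsv[...,0]>lo)&(hsv[...,0]<hi)&(hsv[...,1]>120)&(z>.06)
        P=W[m]; print(nm,len(P),P.mean(0).round(4),P.min(0).round(4),P.max(0).round(4))
    mat=roi2&(abs(z-.006)<.004)&(hsv[...,1]<50)&(hsv[...,2]>110)
    P=W[mat]; r=cv2.minAreaRect((P[:,:2]*1000).astype(np.float32)); print('mat',r)
    for nm,c in [('all>.03',.03)]:
        m=roi2&(z>c)&(z<.13)
        nl,lab,st,ce=cv2.connectedComponentsWithStats(m.astype(np.uint8))
        for i in range(1,nl):
            if st[i,4]<40: continue
            P=W[lab==i]; print(' obj',st[i],P.mean(0).round(3),P.min(0).round(3),P.max(0).round(3))
    # tall bottle
    m=(x>.5)&(x<.72)&(y>-.1)&(y<.1)&(z>.02)&(z<.19)&(hsv[...,1]>60)
    P=W[m]; print('tall',P.min(0).round(3),P.max(0).round(3))
E
```

```text
side0 1 [245 254  35  20 407] z 0.0541 rect [ 477.7 -150.7] [43.1 67.8] 89.28559112548828
side0 27 [ 259  298   53   51 1457] z 0.0542 rect [ 476.3 -297.3] [94.7 79. ] 89.57223510742188
red 177 [ 0.4698 -0.3079  0.0657] [ 0.4829 -0.2678  0.0984]
 top [ 0.4749 -0.2882  0.0941] ((475.0654602050781, -287.35272216796875), (39.35810852050781, 11.540616035461426), 83.49632263183594)
yel 9
((477.54962158203125, -147.2587127685547), (17.492313385009766, 2.1097676753997803), 89.3122787475586) 0.054661650924269126
blue 19 [0.5046 0.2748 0.0882] [0.4971 0.2697 0.0828] [0.5126 0.2828 0.0931]
green 23 [0.5296 0.1856 0.0883] [0.5221 0.1789 0.0818] [0.5428 0.1935 0.0934]
mat ((478.3254089355469, 219.69654846191406), (200.29238891601562, 203.62991333007812), 18.302621841430664)
 obj [222 135  10  23 198] [0.505 0.274 0.064] [0.491 0.26  0.03 ] [0.522 0.293 0.094]
 obj [190 142  37  49 865] [0.432 0.198 0.063] [0.394 0.132 0.03 ] [0.475 0.265 0.105]
 obj [238 152  13  24 248] [0.532 0.185 0.064] [0.517 0.173 0.031] [0.55  0.201 0.095]
tall [ 0.567 -0.047  0.02 ] [0.634 0.009 0.187]
scene0 1 [133 131 
[... 279 characters left out ...]
82.35528564453125), (40.34677505493164, 12.220210075378418), 86.26859283447266)
yel 9
((477.68408203125, -142.71322631835938), (24.07525634765625, 3.00410532951355), 88.32613372802734) 0.05705456723395893
blue 104 [0.5086 0.2848 0.09  ] [0.4941 0.273  0.0805] [0.5169 0.2967 0.0954]
green 81 [0.5363 0.1958 0.0898] [0.5209 0.1833 0.0795] [0.5447 0.206  0.0953]
mat ((475.3843994140625, 222.21524047851562), (204.04412841796875, 200.64349365234375), 17.596832275390625)
 obj [ 316  198   27   60 1039] [0.487 0.179 0.063] [0.423 0.14  0.03 ] [0.549 0.21  0.096]
 obj [ 360  200   31   70 1334] [0.461 0.267 0.07 ] [0.402 0.227 0.03 ] [0.522 0.3   0.109]
tall [ 0.572 -0.038  0.02 ] [0.635 0.026 0.189]
```

Call:
jog_arm(
  motion=[
    [[0,-0.9,-0.45],0,85],
    [[0,-1.8,-0.9],0,85],
    [[0,-2.7,-1.4],0,80],
    [[0,-3.6,-1.9],0,60],
    [[0.2,-4.5,-2.4],0,50],
    [[0.5,-5.4,-2.9],0,45],
    [[0.9,-6.3,-3.4],0,45],
    [[1.3,-7.1,-3.75],0,45],
  ],
)

```text
clock: 0.82
tool_pos: [0.4739, -0.285, 0.1876]
eef_rot: [-32.8, 89.9, -32.8]
ft_force: [1.1, -1.2, 0.7]
opening: 0.527
```

```bash
python3 - <<'E'
from h import *
s=status.state(); print(s['clock'],s['tool_pos'],s['eef_rot'],s['opening'])
for n in ['wrist','scene']: grab(n,n+'1')
cv2.imwrite('pics/w1.png',cv2.imread('pics/wrist1.png'))
crop('scene1','s1c',285,190,405,300,6)
E
```

```text
0.8167 [ 0.47385847 -0.28496291  0.18760502] [-32.81892705  89.94946982 -32.82940878] 0.527154099603073
```

View pics/wrist1.png

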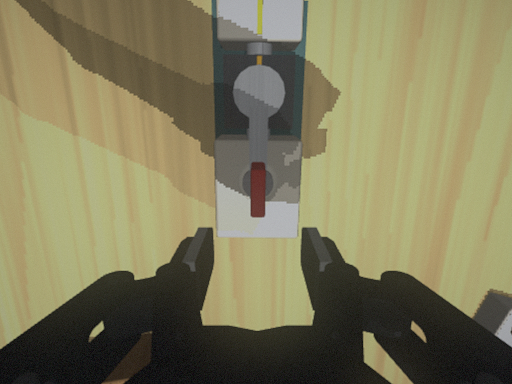

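```bash
python3 - <<'E'
from h import *
f=ld('wrist1'); W=cloud(f); hsv=cv2.cvtColor(f['image'],cv2.COLOR_RGB2HSV)
x,y,z=W[...,0],W[...,1],W[...,2]
red=(hsv[...,1]>120)&((hsv[...,0]<8)|(hsv[...,0]>172))&(z>.058)&(z<.11)
P=W[red]; print(len(P)); T=P[P[:,2]>.085]; print('knob',cv2.minAreaRect((T[:,:2]*1000).astype(np.float32)),np.median(T[:,2]))
m=(abs(z-.055)<.004)&(hsv[...,1]<70)&(x<.56)&(x>.4)
nl,lab,st,ce=cv2.connectedComponentsWithStats(m.astype(np.uint8))
for i in range(1,nl):
    if st[i,4]<150: continue
    P=W[lab==i]; print(st[i],np.median(P[:,2]),cv2.minAreaRect((P[:,:2]*1000).astype(np.float32)))
for p in [(250,163),(266,163),(250,216),(266,216)]: print(p,px2w(f,*p,z=.0955))
for p in [(218,237),(297,237),(215,137),(301,137),(219,40),(301,40)]: print(p,px2w(f,*p,z=.055))
print(px2w(f,259,91,z=.0615),px2w(f,259,91), px2w(f,261,18,z=.055),px2w(f,261,18))
E
```

```text
671
knob ((473.7901306152344, -284.0893249511719), (38.643768310546875, 10.408424377441406), 89.68378448486328) 0.09461129329049302
[ 216    0   88   44 3477] 0.05408989821055327 ((475.005615234375, -152.35626220703125), (70.33573150634766, 31.02784538269043), 0.25614944100379944)
[ 223   55   34   74 1370] 0.0542053551914872 ((457.9250183105469, -206.86669921875), (60.263572692871094, 27.51166534423828), 87.69644165039062)
[ 262   54   33   76 1358] 0.05427408276203749 ((491.1263122558594, -206.7825164794922), (26.885366439819336, 61.38345718383789), 0.30789920687675476)
[ 214  140   88   99 6701] 0.054250941603097125 ((473.4132995605469, -294.67376708984375), (95.48094940185547, 79.52653503417969), 89.28118133544922)
(250, 163) [ 0.46799776 -0.25946866  0.0955    ]
(266, 163) [ 0.48026453 -0.25947363  0.0955    ]
(250, 216) [ 0.46770962 -0.30291255  0.0955    ]
(266, 216) [ 0.48061834 -0.30292007  0.0955    ]
(218, 237) [ 0.4355067  -0.34055489  0.055     ]
(297, 237) [ 0.51226644 -0.34060542  0.055     ]
(215, 137) [ 0.43634569 -0.24419806  0.055     ]
(301, 137) [ 0.51225328 -0.24422276  0.055     ]
(219, 40) [ 0.44262472 -0.16622105  0.055     ]
(301, 40) [ 0.50909661 -0.16622476  0.055     ]
[ 0.47506368 -0.20578831  0.0615    ] [ 0.47506786 -0.20576941  0.06094015] [ 0.47661125 -0.15027338  0.055     ] [ 0.47661363 -0.15022943  0.0548179 ]
```

Call:
jog_arm(
  motion=[
    [[0.6,0.02,0],0,45],
    [[1.2,0.02,0],0,40],
    [[1.8,0.02,0],0,35],
    [[2.3,0.02,0],0,30],
    [[2.7,0.02,0],0,30],
    [[2.8,0.02,0],0,30],
    [[2.8,0.02,0],0,30],
    [[2.8,0.02,0],0,30],
  ],
)

```text
clock: 1.58
tool_pos: [0.4755, -0.2827, 0.0762]
eef_rot: [-40.3, 90.0, -40.3]
ft_force: [1.0, -0.4, 1.3]
opening: 0.356
```

```bash
python3 - <<'E'
from h import *
grab('wrist','wrist2'); grab('side','side2'); crop('side2','s2c',230,225,320,345,5)
E
```

```text
(no output)
```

View pics/wrist2.png

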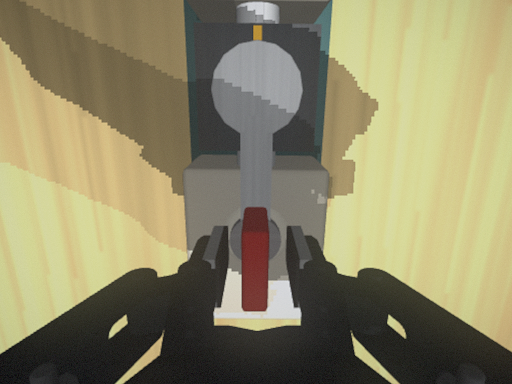

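View pics/s2c.png

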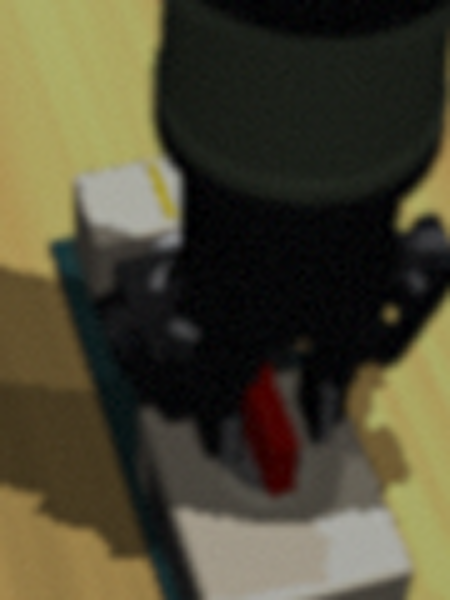

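Call:
jog_arm(
  motion=[
    [[0.05,-0.03,-0.03],0,20],
    [[0.05,-0.03,-0.03],0,5],
    [[0.05,-0.03,-0.03],0,5],
    [[0.05,-0.03,-0.03],0,5],
    [[0.05,-0.03,-0.03],0,5],
    [[0.05,-0.03,-0.03],0,5],
    [[0.05,-0.03,-0.03],0,5],
    [[0.05,-0.03,-0.03],0,5],
  ],
  grip_force=80,
)

```text
clock: 2.35
tool_pos: [0.4744, -0.2842, 0.0743]
eef_rot: [-33.1, 89.9, -33.1]
ft_force: [-1.0, -0.4, 6.8]
opening: 0.126
```

Call:
jog_arm(
  motion=[
    [[0,0,0],-0.8,5],
    [[0,0,0],-1.6,5],
    [[0,0,0],-2.2,5],
    [[0,0,0],-2.6,5],
    [[0,0,0],-2.7,5],
    [[0,0,0],-2.7,5],
    [[0,0,0],-2.7,5],
    [[0,0,0],-2.7,5],
  ],
)

```text
clock: 3.02
tool_pos: [0.4741, -0.2842, 0.0743]
eef_rot: [-56.4, 90.0, -40.3]
ft_force: [-1.0, 0.7, 8.7]
opening: 0.128
```

```bash
python3 - <<'E'
from h import *
s=status.state(); print(s['wrist_torque'],s['ft_force'],s['q'],s['effort'].round(2))
grab('wrist','wrist3')
E
```

```text
[-0.05048794  0.48111886 -0.55258279] [-1.02475009  0.65697285  8.70802426] [ 27.75443721  36.70505012  -4.10514903 109.55251664   4.42959643
  33.84572081  36.9196793 ] [ -0.92 -86.84   0.53 -23.13   0.32  -0.54   0.56]
```

View pics/wrist3.png

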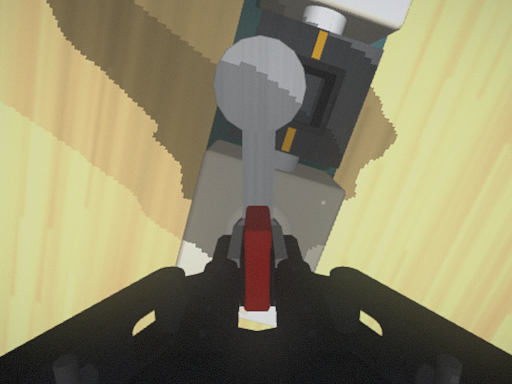

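Call:
jog_arm(
  motion=[
    [[0,0,0],1.0,5],
    [[0,0,0],2.1,5],
    [[0,0,0],3.2,5],
    [[0,0,0],4.2,5],
    [[0,0,0],4.9,5],
    [[0,0,0],5.3,5],
    [[0,0,0],5.3,5],
    [[0,0,0],5.3,5],
  ],
)

```text
clock: 3.73
tool_pos: [0.4747, -0.2842, 0.0743]
eef_rot: [-26.9, 89.9, -42.4]
ft_force: [0.4, -1.0, 5.8]
opening: 0.123
```

Call:
jog_arm(
  motion=[
    [[0,0,0],-1.0,5],
    [[0,0,0],-2.1,5],
    [[0,0,0],-3.2,5],
    [[0,0,0],-4.2,5],
    [[0,0,0],-4.9,5],
    [[0,0,0],-5.3,5],
    [[0,0,0],-5.3,5],
    [[0,0,0],-5.3,5],
  ],
)

```text
clock: 4.4
tool_pos: [0.4742, -0.2843, 0.0743]
eef_rot: [-41.8, 89.9, -25.7]
ft_force: [-1.5, 0.2, 8.8]
opening: 0.127
```

```bash
python3 - <<'E'
from h import *
s=status.state(); print(s['wrist_torque'],s['ft_force'],s['q'])
E
```

```text
[ 0.00210002  0.46423831 -0.52670295] [-1.53841     0.16124206  8.81184735] [ 27.80639457  36.70641583  -4.16497981 109.54801211   4.47194961
  33.84859967  36.89863662]
```

Call:
jog_arm(
  motion=[
    [[0,0,0],1.0,5],
    [[0,0,0],2.1,5],
    [[0,0,0],3.2,5],
    [[0,0,0],4.2,5],
    [[0,0,0],4.9,5],
    [[0,0,0],5.3,5],
    [[0,0,0],5.3,5],
    [[0,0,0],5.3,5],
  ],
)

```text
clock: 5.07
tool_pos: [0.4746, -0.2842, 0.0743]
eef_rot: [-27.1, 89.9, -42.7]
ft_force: [-0.2, -2.0, 6.6]
opening: 0.127
```

Call:
jog_arm(
  motion=[
    [[0,0,0],-1.0,5],
    [[0,0,0],-2.1,5],
    [[0,0,0],-3.2,5],
    [[0,0,0],-4.2,5],
    [[0,0,0],-4.9,5],
    [[0,0,0],-5.3,5],
    [[0,0,0],-5.3,5],
    [[0,0,0],-5.3,5],
  ],
)

```text
clock: 5.73
tool_pos: [0.4742, -0.2842, 0.0743]
eef_rot: [-49.8, 89.9, -33.6]
ft_force: [-0.9, -1.3, 7.4]
opening: 0.128
```

Call:
jog_arm(
  motion=[
    [[0,0,0],1.0,5],
    [[0,0,0],2.1,5],
    [[0,0,0],3.2,5],
    [[0,0,0],4.2,5],
    [[0,0,0],4.9,5],
    [[0,0,0],5.3,5],
    [[0,0,0],5.3,5],
    [[0,0,0],5.3,5],
  ],
)

```text
clock: 6.4
tool_pos: [0.4746, -0.2842, 0.0743]
eef_rot: [-26.8, 89.9, -42.3]
ft_force: [0.8, -2.2, 5.9]
opening: 0.126
```

Call:
jog_arm(
  motion=[
    [[0,0,0],-1.0,5],
    [[0,0,0],-2.1,5],
    [[0,0,0],-3.2,5],
    [[0,0,0],-4.2,5],
    [[0,0,0],-4.9,5],
    [[0,0,0],-5.3,5],
    [[0,0,0],-5.3,5],
    [[0,0,0],-5.3,5],
  ],
)

```text
clock: 7.07
tool_pos: [0.4742, -0.2842, 0.0743]
eef_rot: [-49.2, 89.9, -33.0]
ft_force: [-2.0, -1.3, 8.8]
opening: 0.125
```

```bash
python3 - <<'E'
from h import *
s=status.state(); print(s['wrist_torque'],s['ft_force'],s['q'])
E
```

```text
[-0.05472441  0.34050165  0.01327529] [-2.04553289 -1.34850861  8.81144467] [ 27.85448476  36.70880803  -4.24764309 109.54537164   4.57237962
  33.85376432  36.84715898]
```

Call:
jog_arm(
  motion=[
    [[0,0,0],-0.8,5],
    [[0,0,0],-1.6,5],
    [[0,0,0],-2.4,5],
    [[0,0,0],-3.2,5],
    [[0,0,0],-4.0,5],
    [[0,0,0],-4.8,5],
    [[0,0,0],-5.6,5],
    [[0,0,0],-5.6,5],
  ],
)

```text
clock: 7.73
tool_pos: [0.4738, -0.2845, 0.0743]
eef_rot: [-131.0, 90.0, -80.9]
ft_force: [-3.8, -1.3, 10.6]
opening: 0.127
```

```bash
python3 - <<'E'
from h import *
s=status.state(); print(s['wrist_torque'],s['ft_force'],s['q'])
grab('wrist','wrist4')
E
```

```text
[-0.2504797   0.7668484   0.02954078] [-3.82772288 -1.28967913 10.57080258] [ 34.40697934  37.08455048 -13.29149684 109.19831867  13.97323362
  35.242939    62.34049069]
```

View pics/wrist4.png

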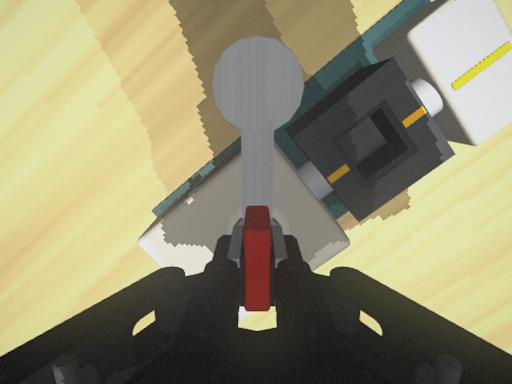

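Call:
jog_arm(
  motion=[
    [[0,0,0],-0.8,5],
    [[0,0,0],-1.6,5],
    [[0,0,0],-2.4,5],
    [[0,0,0],-3.2,5],
    [[0,0,0],-3.8,5],
    [[0,0,0],-4.0,5],
    [[0,0,0],-4.0,5],
    [[0,0,0],-4.0,5],
  ],
)

```text
clock: 8.45
tool_pos: [0.4737, -0.2848, 0.0743]
eef_rot: [-173.6, 89.9, -99.9]
ft_force: [-4.8, -2.8, 10.4]
opening: 0.122
```

Call:
jog_arm(
  motion=[
    [[0,0,0],0,15],
    [[0,0,0],0,30],
    [[0,0,0],0,40],
    [[-0.3,0,0],0,40],
    [[-1,0,0],0,40],
    [[-1.8,0,0],0,40],
    [[-2.5,0,0],0,40],
    [[-3,0,0],0,40],
  ],
)

```text
clock: 9.12
tool_pos: [0.4746, -0.2837, 0.197]
eef_rot: [-97.2, 89.9, -23.4]
ft_force: [0.2, -0.5, -1.3]
opening: 0.464
```

```bash
python3 - <<'E'
from h import *
s=status.state(); print(s['wrist_torque'],s['ft_force'],s['q'])
grab('wrist','wrist5')
E
```

```text
[-0.01352984  0.01093933 -0.03505983] [ 0.16048246 -0.48255652 -1.3323538 ] [ 42.27089207  27.68062691 -23.86904163 104.35112905  14.05696903
  50.74424439  85.71207808]
```

View pics/wrist5.png

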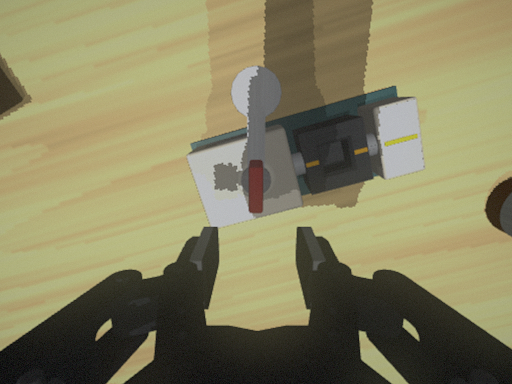

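```bash
python3 - <<'E'
from h import *
f=ld('wrist5'); crop('wrist5','w5c',280,90,440,210,5)
W=cloud(f); hsv=cv2.cvtColor(f['image'],cv2.COLOR_RGB2HSV); x,y,z=W[...,0],W[...,1],W[...,2]
m=(abs(z-.055)<.004)
nl,lab,st,ce=cv2.connectedComponentsWithStats(m.astype(np.uint8))
for i in range(1,nl):
    if st[i,4]<150: continue
    P=W[lab==i]; print(st[i],np.median(P[:,2]),cv2.minAreaRect((P[:,:2]*1000).astype(np.float32)))
m=(z<.046)&(z>.02)&(abs(x-.474)<.02)&(abs(y+.206)<.02)
P=W[m]; print('well',len(P),P.min(0),P.max(0))
yel=(hsv[...,0]>15)&(hsv[...,0]<32)&(hsv[...,1]>140)&(abs(z-.055)<.006)
nl,lab,st,ce=cv2.connectedComponentsWithStats(yel.astype(np.uint8))
for i in range(1,nl):
    if st[i,4]<15: continue
    P=W[lab==i]; print('yel',P.mean(0))
E
```

```text
[ 372   97   53   83 3271] 0.05412644479590978 ((475.1746826171875, -147.53765869140625), (40.42449188232422, 69.44722747802734), 89.08111572265625)
[ 297  117   76   78 3316] 0.05416965890325004 ((474.9432067871094, -206.69735717773438), (61.311248779296875, 60.408409118652344), 89.119384765625)
[ 186  128  117  100 6411] 0.054249296585052176 ((473.65716552734375, -294.8247985839844), (96.69083404541016, 79.82051086425781), 89.36965942382812)
well 728 [ 0.46328114 -0.2191467   0.02186455] [ 0.48894229 -0.19334338  0.04594196]
yel [ 0.47533376 -0.14673647  0.05471606]
yel [ 0.47483877 -0.18372626  0.05470723]
yel [ 0.47433618 -0.2295841   0.0547646 ]
```

View pics/w5c.png

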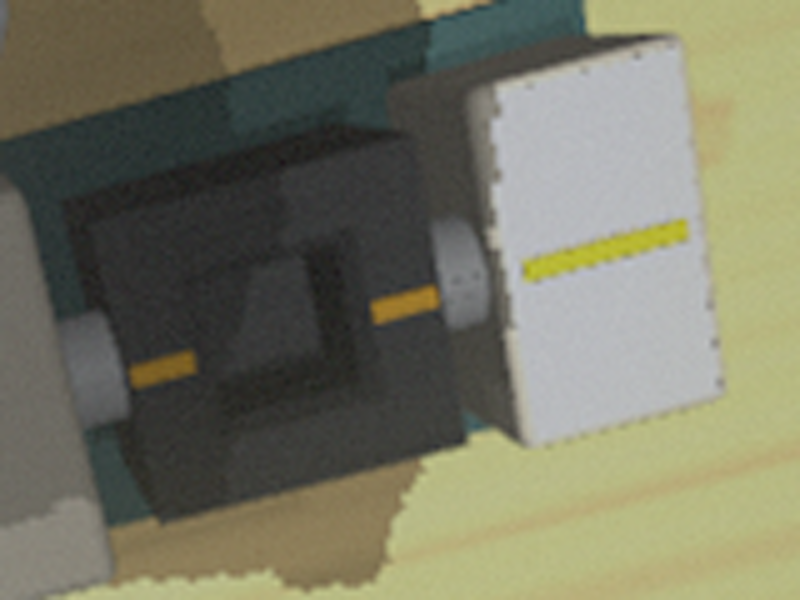

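```bash
python3 - <<'E'
from h import *
f=ld('scene0')
def q(a,z): return px2w(f,285+a[0]/6,190+a[1]/6,z)
a,b=q((545,308),.092),q((585,342),.092); print(a,b,np.degrees(np.arctan2(*(b-a)[[1,0]])))
# body edges at z=.078: corners left(500,338), front(548,392), right(600,365)
for p in [(500,338),(548,392),(600,365)]: print(q(p,.078))
for p in [(455,468),(505,518),(552,490)]: print(q(p,.006))
T=status.state(); print(T['tool_pos'])
E
```

```text
[0.50042553 0.279617   0.092     ] [0.50598314 0.29465171 0.092     ] 69.71304791703268
[0.50758216 0.27075443 0.078     ]
[0.51872143 0.29088778 0.078     ]
[0.50031277 0.3007185  0.078     ]
[0.5084581  0.27066298 0.006     ]
[0.51753395 0.29199564 0.006     ]
[0.49890723 0.30102341 0.006     ]
[ 0.47573937 -0.28433489  0.19987372]
```

Call:
jog_arm(
  motion=[
    [[-0.6,0.1,0.4],1,60],
    [[-1.2,0.3,1.0],2,60],
    [[-1.6,0.5,1.8],3,60],
    [[-1.6,0.75,2.6],4,60],
    [[-1.6,1.0,3.5],5,60],
    [[-1.6,1.3,4.5],6,60],
    [[-1.6,1.6,5.5],7,60],
    [[-1.6,1.9,6.5],8,60],
  ],
)

```text
clock: 9.83
tool_pos: [0.4735, -0.0223, 0.2584]
eef_rot: [-22.5, 90.0, 3.9]
ft_force: [0.5, -0.5, 0.3]
opening: 0.699
```

```bash
cat >> h.py <<'E'
def plan(x,y,z,th):
    """shift (tool units) and turn to world x,y,z, tool angle th deg, from the measured pose"""
    from scipy.spatial.transform import Rotation as Ro
    s=status.state(); R=Ro.from_euler('xyz',s['eef_rot'],degrees=True).as_matrix()
    t0=np.degrees(np.arctan2(R[1,2],R[0,2]))
    print('pos',s['tool_pos'].round(4),'th',t0.round(2),'xaxis',R[:,0].round(4),'shift',(R.T@(np.array([x,y,z])-s['tool_pos'])/.04).round(3),'turn',((t0-th)/6).round(3))
E
python3 - <<'E'
from h import *
plan(.506,.283,.22,-27)
E
```

```text
pos [ 0.4735 -0.0223  0.2584] th 26.39 xaxis [ 7.e-04  0.e+00 -1.e+00] shift [0.96  6.476 4.121] turn 8.898
```

Call:
jog_arm(
  motion=[
    [[0,0.8,0.5],1.1,60],
    [[0,1.6,1.0],2.2,60],
    [[0,2.5,1.6],3.3,60],
    [[0,3.4,2.2],4.4,60],
    [[0.2,4.2,2.7],5.5,60],
    [[0.4,5.0,3.2],6.6,60],
    [[0.7,5.8,3.7],7.7,60],
    [[0.9,6.4,4.1],8.8,60],
  ],
)

```text
clock: 10.5
tool_pos: [0.5042, 0.2651, 0.2261]
eef_rot: [49.3, 89.9, 25.1]
ft_force: [0.7, -0.0, 1.5]
opening: 0.706
```

```bash
python3 - <<'E'
from h import *
grab('wrist','wrist6'); plan(.506,.283,.22,-27)
E
```

```text
pos [0.5023 0.2736 0.2239] th -24.81 xaxis [-0.0017  0.0037 -1.    ] shift [ 0.099  0.252 -0.013] turn 0.366
```

View pics/wrist6.png

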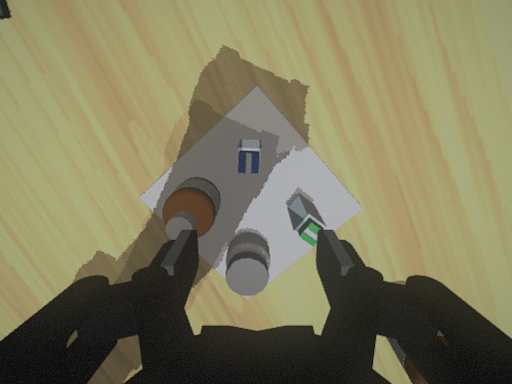

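Call:
jog_arm(
  motion=[
    [[0,0.05,0],0.1,60],
    [[0,0.05,0],0.1,60],
    [[0,0.05,0],0.1,60],
    [[0,0.05,0],0.1,60],
    [[0,0.05,0],0.1,60],
    [[0,0.05,0],0.1,60],
    [[0,0.05,0],0.1,60],
    [[0,0.05,0],0.1,60],
  ],
)

```text
clock: 11.22
tool_pos: [0.5052, 0.2648, 0.2257]
eef_rot: [75.7, 90.0, 51.1]
ft_force: [-0.3, -0.5, -0.6]
opening: 0.703
```

```bash
python3 - <<'E'
from h import *
f=grab('wrist','wrist7'); plan(.506,.283,.22,-27)
crop('wrist7','w7c',200,110,300,210,6)
W=cloud(f); hsv=cv2.cvtColor(f['image'],cv2.COLOR_RGB2HSV); x,y,z=W[...,0],W[...,1],W[...,2]
b=(hsv[...,0]>100)&(hsv[...,0]<130)&(hsv[...,1]>100)&(x>.4)&(y>.2)
P=W[b]; print(len(P),P.mean(0),P.min(0),P.max(0))
m=(z>.085)&(z<.1)&(abs(x-.507)<.03)&(abs(y-.283)<.03); P=W[m]; print('top',len(P),np.median(P[:,2]),cv2.minAreaRect((P[:,:2]*1000).astype(np.float32)))
m=(z>.07)&(z<.1)&(abs(x-.507)<.03)&(abs(y-.283)<.03); P=W[m]; print('body',len(P),cv2.minAreaRect((P[:,:2]*1000).astype(np.float32)))
E
```

```text
pos [0.5052 0.2649 0.2257] th -24.54 xaxis [ 0.e+00  1.e-04 -1.e+00] shift [ 0.142  0.42  -0.168] turn 0.41
296 [0.4958156  0.28517154 0.13514253] [0.44737253 0.24201841 0.08923046] [0.55629145 0.30216297 0.31497171]
top 437 0.09130787944279128 ((502.80548095703125, 283.956787109375), (19.239423751831055, 18.80742645263672), 62.264041900634766)
body 655 ((502.918701171875, 284.0117492675781), (23.963224411010742, 23.71193504333496), 63.15815353393555)
```

View pics/w7c.png

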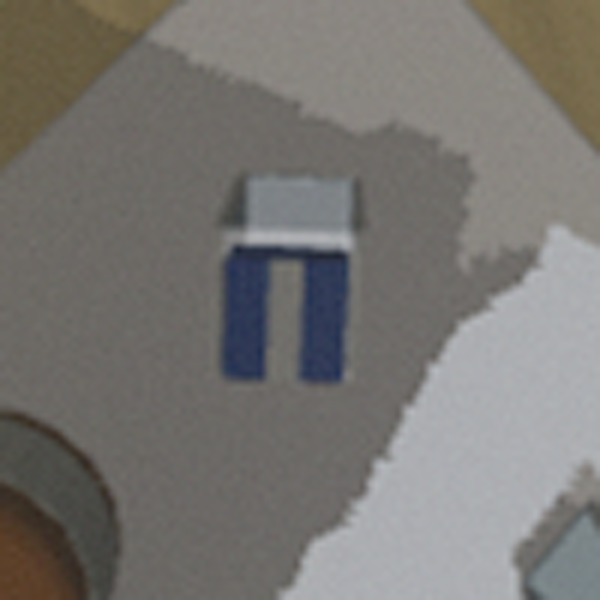

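```bash
python3 - <<'E'
from h import *
plan(.503,.284,.053,-27.2)
E
```

```text
pos [0.5052 0.2649 0.2257] th -24.54 xaxis [ 0.e+00  1.e-04 -1.e+00] shift [ 4.317  0.411 -0.247] turn 0.443
```

Call:
jog_arm(
  motion=[
    [[0,0.2,-0.1],0.2,56],
    [[0.2,0.41,-0.25],0.44,50],
    [[0.8,0.41,-0.25],0.44,50],
    [[1.5,0.41,-0.25],0.44,50],
    [[2.2,0.41,-0.25],0.44,50],
    [[2.7,0.41,-0.25],0.44,50],
    [[2.9,0.41,-0.25],0.44,50],
    [[2.9,0.41,-0.25],0.44,50],
  ],
)

```text
clock: 11.93
tool_pos: [0.5021, 0.2838, 0.1081]
eef_rot: [-123.5, 89.8, -150.6]
ft_force: [-1.2, -0.2, 0.4]
opening: 0.585
```

```bash
python3 - <<'E'
from h import *
f=grab('wrist','wrist8'); plan(.503,.284,.053,-27.2)
W=cloud(f); x,y,z=W[...,0],W[...,1],W[...,2]
m=(z>.085)&(z<.1)&(abs(x-.507)<.025)&(abs(y-.283)<.025); P=W[m]; print('top',len(P),np.median(P[:,2]),cv2.minAreaRect((P[:,:2]*1000).astype(np.float32)))
E
```

```text
pos [0.5027 0.2843 0.1096] th -27.16 xaxis [-8.e-04 -3.e-04 -1.e+00] shift [ 1.414e+00 -1.000e-03  1.100e-02] turn 0.007
top 1205 0.09130550603942017 ((503.2130126953125, 284.30181884765625), (19.602001190185547, 18.666961669921875), 62.54496765136719)
```

View pics/wrist8.png

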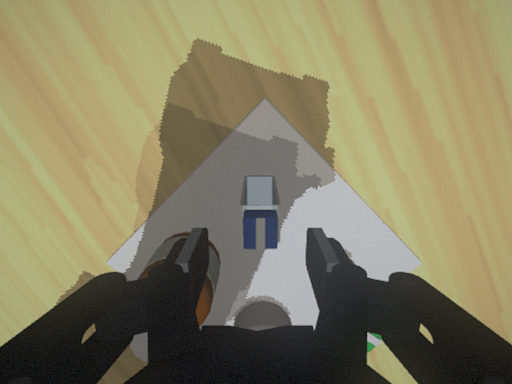

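Call:
jog_arm(
  motion=[
    [[0,0,0],0,42],
    [[0.2,0,0],0,42],
    [[0.5,0,0],0,42],
    [[0.8,0,0],0,42],
    [[1.1,0,0],0,42],
    [[1.3,0,0],0,42],
    [[1.4,0,0],0,42],
    [[1.4,0,0],0,42],
  ],
)

```text
clock: 12.65
tool_pos: [0.5022, 0.284, 0.0523]
eef_rot: [-123.2, 89.9, -150.4]
ft_force: [-1.1, -0.2, 0.8]
opening: 0.494
```

```bash
python3 - <<'E'
from h import *
f=grab('wrist','wrist9'); plan(.503,.284,.053,-27.2)
grab('scene','scene9'); crop('scene9','s9c',270,150,420,300,5)
E
```

```text
pos [0.5026 0.2842 0.0531] th -27.16 xaxis [-8.e-04 -4.e-04 -1.e+00] shift [0.002 0.001 0.012] turn 0.007
```

View pics/wrist9.png

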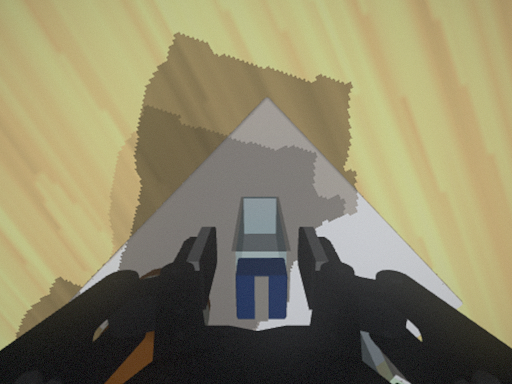

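View pics/s9c.png

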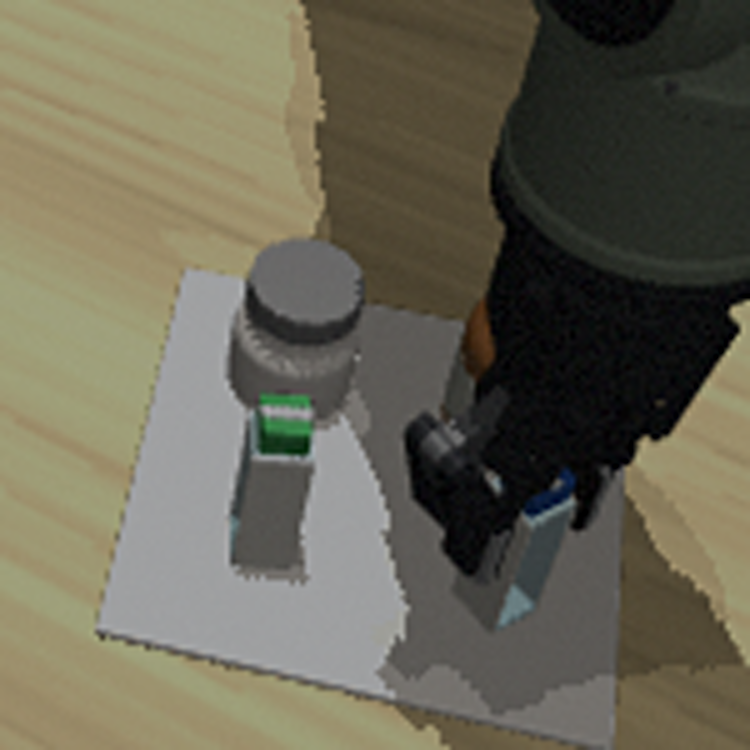

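Cell centred between the pads (stopper at (261,288), pads at 205 and 312). Grip and lift a little.

Call:
jog_arm(
  motion=[
    [[0,0,0],0,30],
    [[0,0,0],0,20],
    [[0,0,0],0,18],
    [[0,0,0],0,18],
    [[0,0,0],0,18],
    [[0,0,0],0,18],
    [[0,0,0],0,18],
    [[0,0,0],0,18],
  ],
  grip_force=40,
)

```text
clock: 13.42
tool_pos: [0.5031, 0.2844, 0.0541]
eef_rot: [59.4, 90.0, 32.3]
ft_force: [0.6, -0.5, 6.2]
opening: 0.277
```

Call:
jog_arm(
  motion=[
    [[-0.1,0,0],0,18],
    [[-0.3,0,0],0,18],
    [[-0.6,0,0],0,18],
    [[-1.1,0,0],0,18],
    [[-1.7,0,0],0,18],
    [[-2.3,0,0],0,18],
    [[-2.8,0,0],0,18],
    [[-3,0,0],0,18],
  ],
)

```text
clock: 14.08
tool_pos: [0.5037, 0.2848, 0.1774]
eef_rot: [60.3, 89.8, 33.1]
ft_force: [0.5, 0.6, -1.3]
opening: 0.276
```

```bash
python3 - <<'E'
from h import *
f=grab('wrist','wrist10'); plan(.4747,-.2067,.27,-.7)
E
```

```text
pos [0.5038 0.2849 0.1774] th -27.17 xaxis [ 0.0038  0.0024 -1.    ] shift [ -2.348 -11.257   4.97 ] turn -4.412
```

View pics/wrist10.png

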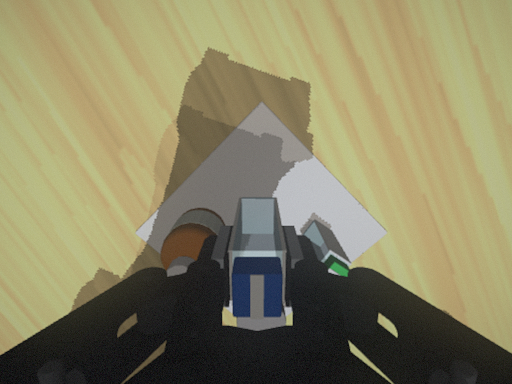

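Call:
jog_arm(
  motion=[
    [[-0.6,-0.2,0.1],0,18],
    [[-1.3,-0.7,0.3],-0.2,18],
    [[-1.9,-1.4,0.6],-0.6,18],
    [[-2.2,-2.2,1.0],-1.0,18],
    [[-2.3,-3.0,1.35],-1.4,18],
    [[-2.3,-3.9,1.75],-1.8,18],
    [[-2.3,-4.7,2.1],-2.2,18],
    [[-2.3,-5.4,2.4],-2.5,18],
  ],
)

```text
clock: 14.8
tool_pos: [0.4888, 0.0456, 0.2652]
eef_rot: [-127.7, 89.9, -139.8]
ft_force: [1.2, 0.5, -0.8]
opening: 0.279
```

```bash
python3 - <<'E'
from h import *
plan(.4747,-.2067,.20,-.7)
E
```

```text
pos [0.4888 0.0456 0.2652] th -12.1 xaxis [-7.e-04 -6.e-04 -1.e+00] shift [ 1.633 -6.241  0.978] turn -1.9
```

Call:
jog_arm(
  motion=[
    [[0,-0.9,0.14],-0.3,18],
    [[0,-1.8,0.28],-0.6,18],
    [[0,-2.7,0.42],-0.9,18],
    [[0.1,-3.6,0.56],-1.2,18],
    [[0.4,-4.5,0.7],-1.5,18],
    [[0.8,-5.3,0.83],-1.7,18],
    [[1.3,-5.9,0.93],-1.8,18],
    [[1.6,-6.2,0.97],-1.9,18],
  ],
)

```text
clock: 15.47
tool_pos: [0.4736, -0.2056, 0.1994]
eef_rot: [-173.3, 89.9, -174.2]
ft_force: [0.0, 0.6, -1.6]
opening: 0.274
```

Call:
jog_arm(
  motion=[
    [[0,0,0],0,18],
    [[0,0,0],0,18],
    [[0,0,0],0,18],
    [[0,0,0],0,18],
    [[0,0,0],0,18],
    [[0,0,0],0,18],
    [[0,0,0],0,18],
    [[0,0,0],0,18],
  ],
)

```text
clock: 16.13
tool_pos: [0.4754, -0.2022, 0.2018]
eef_rot: [-19.1, 90.0, -19.8]
ft_force: [0.3, -0.4, -1.2]
opening: 0.274
```

```bash
python3 - <<'E'
from h import *
plan(.4747,-.2067,.13,-.7)
f=grab('wrist','wrist11');grab('side','side11');grab('scene','scene11')
crop('side11','s11s',220,190,330,350,4);crop('scene11','s11c',110,80,260,210,5)
W=cloud(f); hsv=cv2.cvtColor(f['image'],cv2.COLOR_RGB2HSV); x,y,z=W[...,0],W[...,1],W[...,2]
m=(abs(z-.055)<.004)
nl,lab,st,ce=cv2.connectedComponentsWithStats(m.astype(np.uint8))
for i in range(1,nl):
    if st[i,4]<150: continue
    P=W[lab==i]; print(st[i],np.median(P[:,2]),cv2.minAreaRect((P[:,:2]*1000).astype(np.float32)))
# stopper in hand
s=status.state()['tool_pos']; m=(z>s[2]+.03)&(z<s[2]+.045)&(abs(x-s[0])<.011)&(abs(y-s[1])<.03)&(hsv[...,2]>30)
P=W[m]; print('stopper',len(P),np.median(P[:,2]) if len(P) else 0,s); print(cv2.minAreaRect((P[:,:2]*1000).astype(np.float32)))
E
```

```text
pos [ 0.4754 -0.2022  0.2018] th -0.74 xaxis [ 4.e-04 -1.e-04 -1.e+00] shift [ 1.796 -0.113 -0.017] turn -0.007
[ 218   97   77   45 3313] 0.054166594698128456 ((474.9826354980469, -147.17759704589844), (39.8384895324707, 69.94364929199219), 89.27471160888672)
[ 225  151   64   61 2378] 0.054196739247271336 ((474.2333068847656, -206.64376831054688), (60.18890380859375, 60.05878448486328), 89.13693237304688)
stopper 2648 0.23894453029662222 [ 0.47525244 -0.20230241  0.20162385]
((474.4037780761719, -201.84005737304688), (20.509584426879883, 18.97652816772461), 89.06629180908203)
```

View pics/wrist11.png

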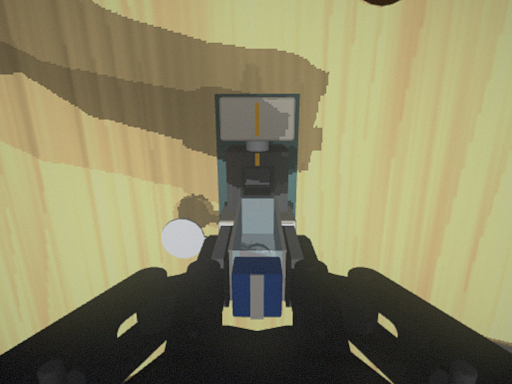

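View pics/s11s.png

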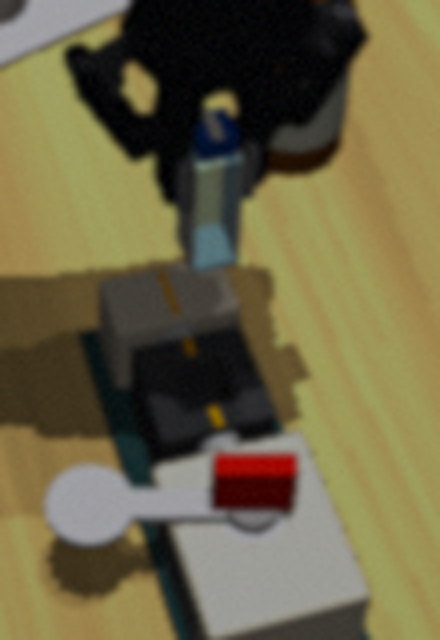

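View pics/s11c.png

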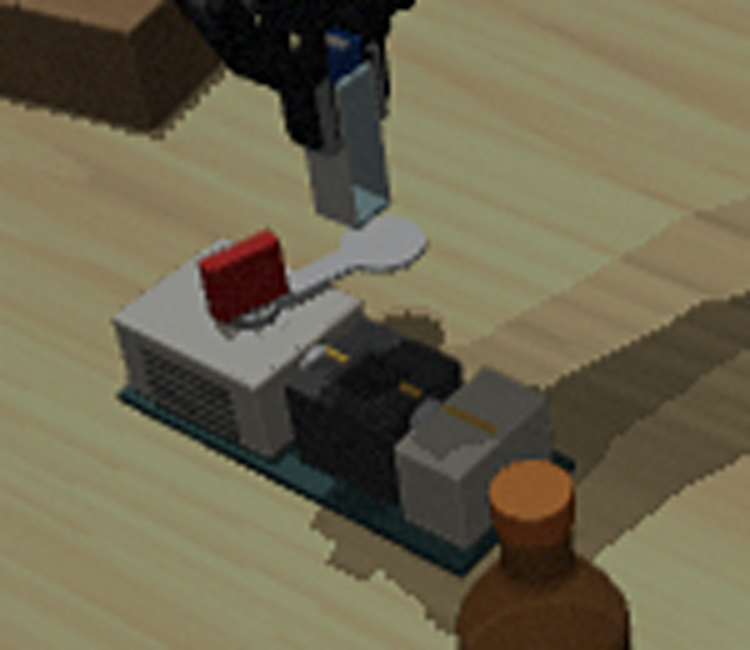

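Call:
jog_arm(
  motion=[
    [[0.1,-0.04,-0.01],0,18],
    [[0.4,-0.08,-0.02],0,18],
    [[0.8,-0.12,-0.02],0,18],
    [[1.2,-0.12,-0.02],0,18],
    [[1.6,-0.12,-0.02],0,18],
    [[1.9,-0.12,-0.02],0,18],
    [[2.1,-0.12,-0.02],0,18],
    [[2.15,-0.12,-0.02],0,18],
  ],
)

```text
clock: 16.95
tool_pos: [0.4738, -0.207, 0.1143]
eef_rot: [159.7, 89.9, 158.9]
ft_force: [0.8, 0.1, -1.0]
opening: 0.269
```

Call:
jog_arm(
  motion=[
    [[0,0,0],0,18],
    [[0,0,0],0,18],
    [[0,0,0],0,18],
    [[0,0,0],0,18],
    [[0,0,0],0,18],
    [[0,0,0],0,18],
    [[0,0,0],0,18],
    [[0,0,0],0,18],
  ],
)

```text
clock: 17.62
tool_pos: [0.4744, -0.2072, 0.1157]
eef_rot: [-15.0, 90.0, -15.7]
ft_force: [0.4, 0.5, -0.8]
opening: 0.273
```

```bash
python3 - <<'E'
from h import *
plan(.4747,-.207,.072,-.7)
f=grab('wrist','wrist12');grab('side','side12');grab('scene','scene12')
crop('side12','s12s',220,190,330,350,4);crop('scene12','s12c',130,90,250,200,6)
W=cloud(f); hsv=cv2.cvtColor(f['image'],cv2.COLOR_RGB2HSV); x,y,z=W[...,0],W[...,1],W[...,2]
m=(abs(z-.055)<.004)
nl,lab,st,ce=cv2.connectedComponentsWithStats(m.astype(np.uint8))
for i in range(1,nl):
    if st[i,4]<150: continue
    P=W[lab==i]; print(st[i],np.median(P[:,2]),cv2.minAreaRect((P[:,:2]*1000).astype(np.float32)))
s=status.state()['tool_pos']
b=(hsv[...,0]>100)&(hsv[...,0]<130)&(hsv[...,1]>100)&(z>s[2]+.033)&(z<s[2]+.045)
P=W[b]; print('stopper',np.median(P,0),s,cv2.minAreaRect((P[:,:2]*1000).astype(np.float32)))
E
```

```text
pos [ 0.4744 -0.2072  0.1157] th -0.77 xaxis [ 1.e-04 -0.e+00 -1.e+00] shift [1.092 0.004 0.007] turn -0.011
[ 203   86  111   67 6854] 0.054137327638184435 ((475.08453369140625, -147.88003540039062), (41.65772247314453, 69.9445571899414), 89.23441314697266)
[ 213  163   90   72 3841] 0.05417645961337156 ((474.3726501464844, -201.59544372558594), (51.204017639160156, 60.2037467956543), 89.0714111328125)
stopper [ 0.4735411  -0.20434923  0.15268192] [ 0.47437742 -0.20712712  0.11558319] ((473.588623046875, -206.30325317382812), (19.85919761657715, 18.832794189453125), 86.86122131347656)
```

View pics/wrist12.png

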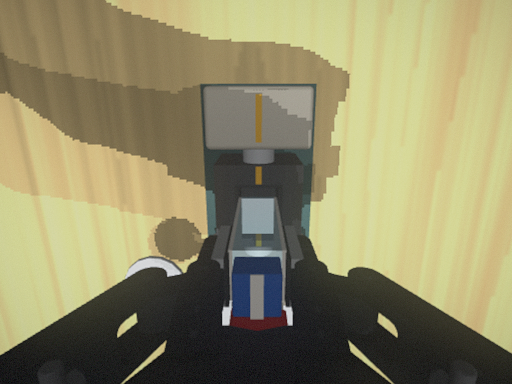

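View pics/s12c.png

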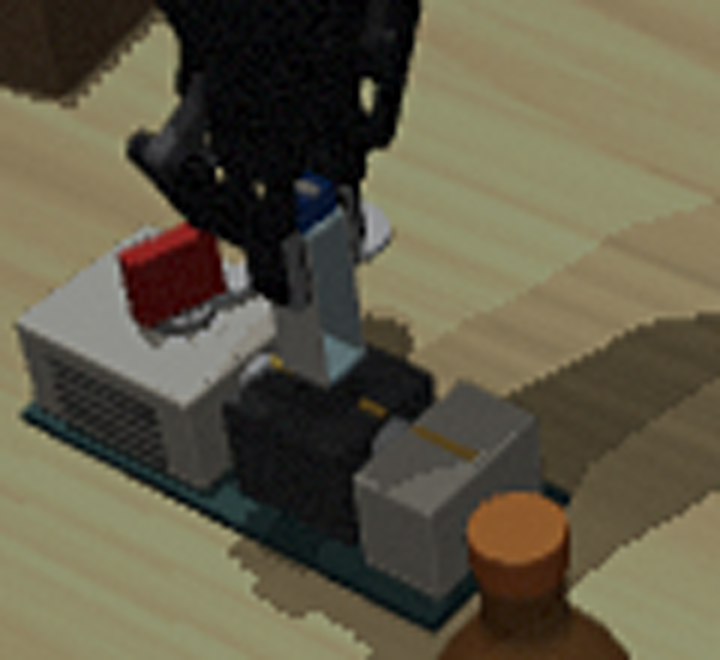

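View pics/s12s.png

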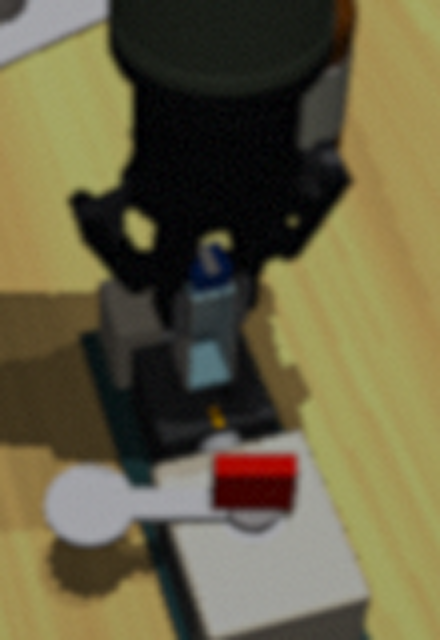

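Call:
jog_arm(
  motion=[
    [[0.1,0,0.015],0,18],
    [[0.2,0,0.015],0,18],
    [[0.3,0,0.015],0,18],
    [[0.36,0,0.015],0,18],
    [[0.42,0,0.015],0,18],
    [[0.48,0,0.015],0,18],
    [[0.54,0,0.015],0,18],
    [[0.6,0,0.015],0,18],
  ],
)

```text
clock: 18.43
tool_pos: [0.475, -0.2072, 0.0914]
eef_rot: [35.6, 90.0, 34.9]
ft_force: [0.3, -0.2, -1.0]
opening: 0.272
```

```bash
python3 - <<'E'
from h import *
plan(.4747,-.207,.072,-.7); s=status.state(); print(s['ft_force'],s['wrist_torque'])
E
```

```text
pos [ 0.475  -0.2072  0.0914] th -0.77 xaxis [ 0.  0. -1.] shift [ 0.484  0.004 -0.008] turn -0.011
[ 0.34940355 -0.20310324 -0.9903085 ] [0.00318397 0.03862126 0.02093223]
```

No contact force, and the foot is now below the mouth. Continue down.

Call:
jog_arm(
  motion=[
    [[0.1,0,0],0,18],
    [[0.2,0,0],0,18],
    [[0.28,0,0],0,18],
    [[0.34,0,0],0,18],
    [[0.39,0,0],0,18],
    [[0.43,0,0],0,18],
    [[0.45,0,0],0,18],
    [[0.45,0,0],0,18],
  ],
)

```text
clock: 19.1
tool_pos: [0.4749, -0.2071, 0.0734]
eef_rot: [149.4, 90.0, 148.6]
ft_force: [-0.5, -0.4, 0.3]
opening: 0.274
```

```bash
python3 - <<'E'
from h import *
plan(.4747,-.207,.072,-.7); s=status.state(); print(s['ft_force'],s['wrist_torque'])
E
```

```text
pos [ 0.4749 -0.2071  0.0734] th -0.76 xaxis [-2.e-04  1.e-04 -1.e+00] shift [ 0.036  0.002 -0.006] turn -0.01
[-0.46553082 -0.41585554  0.25050434] [-0.02326388 -0.0231647  -0.00383717]
```

Call:
jog_arm(
  motion=[
    [[0.02,0,0],0,18],
    [[0.04,0,0],0,18],
    [[0.05,0,0],0,18],
    [[0.06,0,0],0,18],
    [[0.06,0,0],0,18],
    [[0.06,0,0],0,18],
    [[0.06,0,0],0,18],
    [[0.06,0,0],0,18],
  ],
)

```text
clock: 19.77
tool_pos: [0.4755, -0.2074, 0.0728]
eef_rot: [-29.8, 89.9, -30.6]
ft_force: [-9.1, 3.2, 35.0]
opening: 0.275
```

Call:
jog_arm(
  motion=[
    [[-0.03,0,0],0,18],
    [[-0.03,0,0],0,20],
    [[-0.03,0,0],0,24],
    [[-0.03,0,0],0,28],
    [[-0.03,0,0],0,34],
    [[-0.03,0,0],0,40],
    [[-0.03,0,0],0,44],
    [[-0.03,0,0],0,44],
  ],
)

```text
clock: 20.43
tool_pos: [0.4749, -0.2072, 0.0723]
eef_rot: [156.9, 90.0, 156.1]
ft_force: [-0.1, 0.2, 0.0]
opening: 0.52
```

Call:
jog_arm(
  motion=[
    [[-0.1,0,0],0,44],
    [[-0.4,0,0],0,44],
    [[-0.9,0,0],0,44],
    [[-1.5,0,0],0,44],
    [[-2.2,0,0],0,44],
    [[-3.0,0,0],0,44],
    [[-3.6,0,0],0,44],
    [[-4,0,0],0,44],
  ],
)

```text
clock: 21.1
tool_pos: [0.4754, -0.2073, 0.2353]
eef_rot: [-18.6, 89.8, -19.4]
ft_force: [-0.0, 0.7, -0.5]
opening: 0.515
```

Call:
jog_arm(
  motion=[
    [[0,0,0],0,44],
    [[0,0,0],0,44],
    [[0,0,0],0,44],
    [[0,0,0],0,44],
    [[0,0,0],0,44],
    [[0,0,0],0,44],
    [[0,0,0],0,44],
    [[0,0,0],0,44],
  ],
)

```text
clock: 21.77
tool_pos: [0.4749, -0.2071, 0.2321]
eef_rot: [153.9, 90.0, 153.1]
ft_force: [0.2, -0.1, -0.1]
opening: 0.517
```

```bash
python3 - <<'E'
from h import *
f=grab('wrist','wrist13');grab('side','side13');grab('scene','scene13')
crop('side13','s13s',220,190,330,350,4);crop('scene13','s13c',110,90,420,300,2.5)
print(status.state()['tool_pos'])
W=cloud(f); x,y,z=W[...,0],W[...,1],W[...,2]
r=(abs(x-.4747)<.02)&(abs(y+.207)<.02)
for lo,hi in [(.104,.118),(.09,.118)]:
    P=W[r&(z>lo)&(z<hi)]; print(len(P),np.median(P[:,2]),cv2.minAreaRect((P[:,:2]*1000).astype(np.float32)))
E
```

```text
[ 0.47496586 -0.20713342  0.23230445]
468 0.11034914203028509 ((474.2630310058594, -207.31103515625), (19.46919059753418, 17.915925979614258), 89.41900634765625)
702 0.10982595327368605 ((473.8773498535156, -207.10121154785156), (24.437419891357422, 23.28598403930664), 89.81938171386719)
```

View pics/wrist13.png

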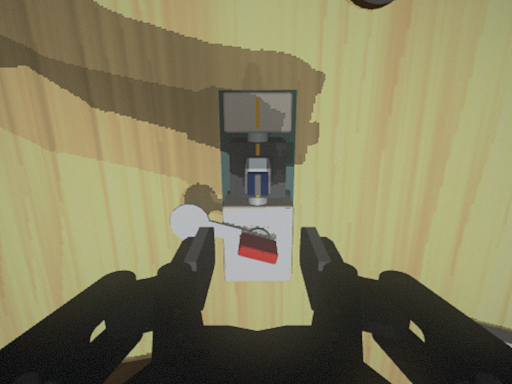

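View pics/s13s.png

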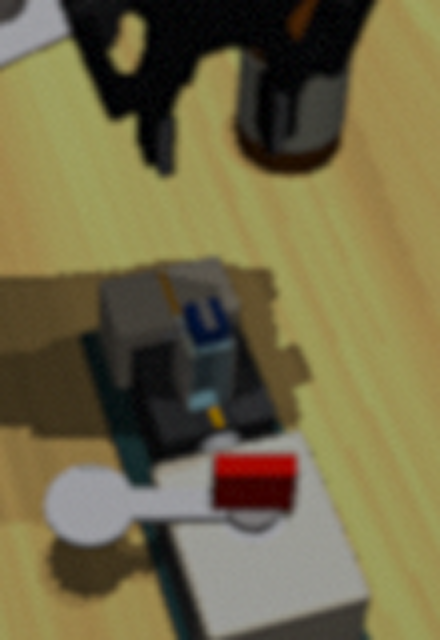

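View pics/s13c.png

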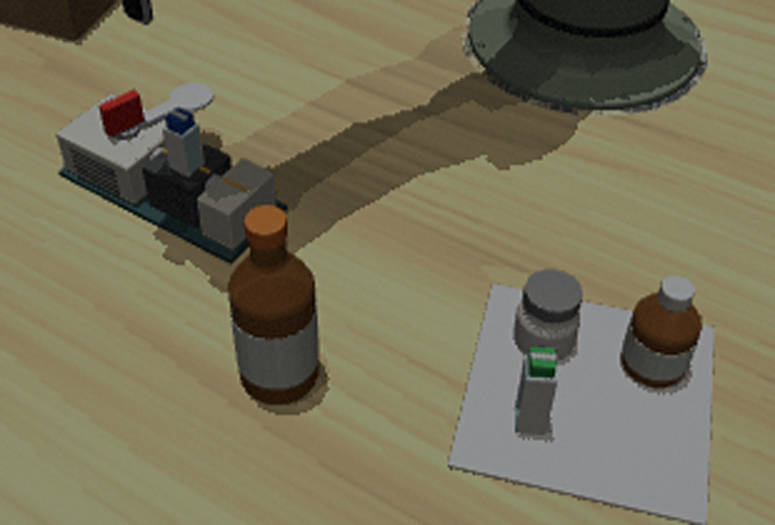

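```bash
python3 -c "
from cell import robot; print(robot.sign_off())"
```

```text
the job is handed in; nothing more can be done
None
```

The photometer is loaded and I handed the job in at about 22 s on the robot's clock; the sign-off reports no verdict.

- **Cover:** I rocked the knob through about ±16° until its resisting torque dropped to almost nothing. I then turned it anticlockwise to about 74° (1.29 rad), clear of the well.
- **Cell:** I gripped the blue-stoppered cell by its frosted sides, carried it upright over the tall bottle's height, lowered it until it met the floor, and let go.

**Last checks:**
- **Height:** the stopper top stands at 110.3 mm against 111 mm expected. The camera reads about 1 mm low on surfaces of known height, so I take the cell as fully down.
- **Position:** the stopper centre is within about 1 mm of the well's centre, and the full cell outline reads within about 1 mm too.
- **Facing:** the clear sides are within about 1° of the light path.
- **Surroundings:** the other cell, both bottles and the jar looked undisturbed, and the gripper stands about 110 mm above the cell, touching nothing.

**Disagreements:** the fixed cameras placed points 1 to 4 mm from where the wrist camera did, and I relied on the wrist camera. Pressing the cell onto the floor gave 35 N at the wrist for a moment before release, below the 40 N body-contact and 120 N wrist limits.

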